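# Run hot water from a countertop dispenser with a child-safety catch

### The job

Draw hot water into the mug that stands under the dispenser's spout: first turn the flow handle on the deck to half open, so that its pointer is at the middle of the three marks (45 degrees), then flip the safety catch right over to the left until it lies open, then pull the lever it guarded towards the front as far as it goes, with the fingers on the lever itself. Finish while still holding the lever fully pulled (it springs back if let go), and leave the mug, the teaspoon, the timer, the jar and the tea box where they stand.

Things in the scene. Friction and masses are not known exactly. Their poses are not given: they have to be found in the camera images.
- dispenser: Hot-water dispenser, fixed: white housing 140x360 mm (x -70..70, y -185..175), black deck on top at 170 mm, drip tray and spout in front. Origin on the worktop under the lever; x to its back, y to its left as the robot sees it; turned by up to 0.25 rad ('front', 'left' below are its own). On the deck, right to left: flow handle (y -120), lever (y 0), catch (bar from y -43 to its hinge at y +60 mm).
- flow_handle (a joint): Flow handle: steel bar 12 mm wide, 48 long, 12 to 38 mm above the deck; a thin nose slopes down from its longer end as pointer; turns about the vertical. 0 = closed, pointer to the front; grows counter-clockwise from above to 1.571 = full, pointer to the right; 0.785 = at the middle of three white marks on the deck. Starts at 0 to 0.3; stiff (0.06 N m), stays where it is left.
- flow_grip (a point): On the turning axis of the flow handle, 30 mm above the deck, 6 mm behind the middle of the bar: where to pinch it across its 12 mm width. Its own -x axis points along the pointer.
- catch (a joint): Safety catch: steel bar 12 mm wide, 103 mm long, lying level across the front of the lever, 20 mm above the deck; hinged at its left end about the dispenser's x axis. 0 = locked, lever blocked (start). Flips up and over to the left like a hasp; 2.9 rad = open, lying to the left of the hinge. Loose hinge, 50 g: falls to the side it leans to.
- catch_tab (a point): Grip point on the catch's raised end tab (12 mm wide along dispenser x, 22 mm along y, from 14 to 36 mm above the deck when locked). 92 mm from the hinge, 26 mm above the deck and 32 mm to the right of the lever when locked. Moves with the catch.
- catch_hinge (a point): Point on the hinge axis of the catch, 20 mm above the deck, 60 mm to the left of the lever. Fixed to the dispenser; its x axis is the hinge line.
- lever (a joint): Dispensing lever: upright 12 mm steel stem with a black round knob, hinged along the dispenser's y axis at lever_pivot. 0 = rest, leaning 0.35 rad to the back; grows as it is pulled to the front, to 0.7 at the stop (leaning 0.35 rad to the front). A spring returns it: about 1.5 N at the knob at rest, 5 N at the stop. Starts at 0.
- lever_knob (a point): Centre of the lever's knob (26 mm diameter, 28 mm tall), 90 mm from the pivot along the stem: about 45 mm above the deck. It can be pinched from above, fingers left and right.
- lever_pivot (a point): The lever's pivot, inside the housing, 40 mm under the deck. The knob travels from 31 mm behind it to 31 mm in front of it.
- mug: Orange mug, 101 mm tall, 80 mm diameter, handle to one side; origin under its bounding middle. Stands loose on the drip tray under the spout; leave it there.
- teaspoon: Metal teaspoon, 132 mm, lying on the worktop in front of the dispenser on the left; leave alone.
- timer: White round kitchen timer, 65 mm diameter, 46 mm tall, in front of the dispenser on the right; leave alone.
- honey_jar: Glass jar with a yellow-brown lid, 63 mm diameter, 94 mm tall, to the right of the dispenser; leave alone.
- tea_box: Carton tea box, 65 x 142 x 73 mm, to the left of the dispenser; leave alone.
Things that resemble listed ones, but are neither listed nor needed, are in the scene too. Of the things that look like the mug, the smaller one is meant.

How it is judged:
By the outcome, as a careful person would: the job done as asked, in the order asked, and still so for the second after the job is handed in, while the arm keeps its last pose, push and grip.
It also fails if it takes over 64 s, if anything falls off the work surface, if the arm or the gripper's body presses on something with over 40 N, if the wrist force passes 120 N, or if a joint passes its speed limit or range.

### The arm

A 6-joint arm with a two-finger parallel gripper is mounted at the origin on a cart in front of the work surface, level with it; the furniture and walls round the work are solid. World frame = base frame: x ahead of the robot, y to its left, z up, the work surface at z = 0. Lengths are in m, angles in rad, forces in N, time in s.
With the tool pointing down it reaches from about 0.425 to 1.125 m from the base axis. Payload 14.9 kg.
Tool frame: the origin (TCP) lies midway between the tips of the shut fingers; the grasp point (between the pads) lies 19 mm behind it; z points along the fingers, y is the direction in which the jaws open and shut (so a half turn about z gives the same grasp; the last joint's range is limited). The gripper opens to 91 mm and grips with 3 to 60 N. Pads are 32 mm wide; open, the fingers measure 118 mm over their backs; the gripper's body (76 mm by 178 mm) begins 60 mm behind the grasp point.
Start: joints at [1.205, 0.379, 1.734, -0, 1.028, -0.033], TCP at [0.229, 0.662, 0.214] pointing down, gripper open.
Joint ranges: [-2.77, 2.77], [-0.74, 2.19], [0, 2.66], [-1.06, 4.2], [0.31, 2.87], [-3.08, 3.08]. Speed limits (rad/s): [1.89, 1.89, 2.39, 3.14, 3.14, 3.14].

### API

Orientations are given as a unit quaternion [w, x, y, z].
In Python, from bench import * gives the robot as it stands.
- The arm moves only by the tool servo_tool, never from a script. Its argument "deltas" is a list of rows, each a list of 4 numbers: the shift along the tool's x, y, z in m, then the turn about the tool's z in rad. In form: [[dx, dy, dz, turn], ...]. A call has exactly 10 rows; each row is the pose to reach, as a shift and turn from the pose measured when the call began, along the tool's axes at that moment; what a row does not reach only later rows make up. A row lasts 1/10 s, in which the tool goes at most 50 mm and 8.59 degrees, less where a joint would pass 70% of its speed; a pose out of reach is approached as far as the arm can. A call with a gripper value outside its range is refused whole. "jaw" is the opening, from -1 (shut) to 1 (fully open), so that 0 is half open, set as the call begins (left out, the last holds). The fingers move at their own pace and stop on an object; "newtons" is the grip in N (left out, the last holds). Time passes only in rows, so rows that repeat a pose let the fingers close, or fill a call up. It gives the time, the measured TCP pose, the force and the opening at its end, in the units of the state.
- state(): the state, without advancing time (a new reading comes with each control period).
- snapshot(name): name is "scene" or "side" or "wrist"; returns a dict with "img" (480x640x3 uint8, red, green, blue), "fx", "fy", "cx", "cy" (pixels), "R" (3x3) and "t" (3): a world point X has camera coordinates R X + t; the wrist camera has in their place "tool_from_camera" (4x4, takes a point from camera to tool coordinates, whose origin is the TCP and whose axes are the flange's). Camera axes: x right, y down, z forward; pixel columns grow to the right and rows downward; lengths in m; the calibration is good to about 2 mm. The wrist camera is an equidistant fisheye: a pixel r from the principal point sees the ray r / f radians off the axis. A picture is of the moment at which its call begins: read the wrist's pose just before it. There is no depth.
- job_done(): hands the job in, once; it reports no verdict.
The state is a dict: "t": time; "joint_pos": joint angles; "qd": joint speeds; "joint_torque": joint torques, N m; "position": TCP position; "tool_rot": TCP orientation; "force": force on the tool from outside, world axes, zero at the start; "moment": the same for the moment, N m; "finger_gap": opening from 0.0 (shut) to 1.0 (fully open).
Only numpy, scipy, OpenCV 4.12 (cv2) and the standard library are available. Lean on these libraries where they do the work, as an engineer would, in place of code of your own. Each camera call takes 0.05 s, during which the arm holds its last target. There are 200 camera calls.

## Working session

There is one attempt and no reset: what is moved stays moved. The work goes in short steps, Python scripts to look and compute and a tool call to move; the robot and the scene stay as the last step left them, time stands still between calls to the robot, and variables do not carry over. Pictures are saved under pics/ and viewed, about 8 in all and at most 12, crops included, and the job is handed in when it is done.

Besides the shell and the picture viewer there is one more tool, called after "Emit:" as name(argument=value, ...), one argument or row to a line, values as JSON. servo_tool: Moves the arm, as the interface text tells. Its arguments: {"type":"object","properties":{"deltas":{"type":"array"},"jaw":{"type":"number"},"newtons":{"type":"number"}},"required":["deltas"]}

```bash
mkdir -p pics; cat > h.py <<'E'
from bench import *
import numpy as np, cv2
def save(n,f):
    s=snapshot(n); cv2.imwrite(f,s["img"][:,:,::-1]); return s
def ray(s,u,v):
    d=s["R"].T@np.array([(u-s["cx"])/s["fx"],(v-s["cy"])/s["fy"],1]); return -s["R"].T@s["t"],d
def plane(s,u,v,z):
    o,d=ray(s,u,v); return o+d*(z-o[2])/d[2]
def proj(s,X):
    c=s["R"]@np.asarray(X)+s["t"]; return c[:2]/c[2]*[s["fx"],s["fy"]]+[s["cx"],s["cy"]]
E
python3 - <<'E'
from h import *
import pickle
st=state(); print(st)
for n in("scene","side"):
    s=save(n,f"pics/{n}0.png"); pickle.dump(s,open(n+".pkl","wb")); print(n,-s["R"].T@s["t"],s["R"][2])
a=[cv2.imread(f"pics/{n}0.png") for n in("scene","side")]
E
```

```text
{'t': 0.0, 'joint_pos': array([ 1.20467635e+00,  3.79416105e-01,  1.73480440e+00,  5.61706653e-06,
        1.02851625e+00, -3.33139214e-02]), 'qd': array([-0.00083226,  0.00086915,  0.00119729,  0.00143024, -0.00122775,
       -0.00073694]), 'joint_torque': array([-3.82550235e-03, -7.63729119e+01, -4.34361148e+01,  6.49522548e-02,
        4.25371144e-02, -1.10543865e-04]), 'position': array([0.22855125, 0.66119573, 0.21327129]), 'tool_rot': array([-1.15846969e-04,  1.65637544e-01,  9.86186533e-01, -5.60201652e-04]), 'force': array([-0.5334361 , -0.50033245,  0.49351467]), 'moment': array([ 0.05353249,  0.00705993, -0.03430854]), 'finger_gap': 1.0042958972139742}
scene [-0.24458654 -0.6047579   0.73461304] [ 0.66221288  0.54956483 -0.50936489]
side [-0.48632239 -0.29077261  1.16207058] [ 0.68732236  0.23523774 -0.68720534]
```

View pics/scene0.png

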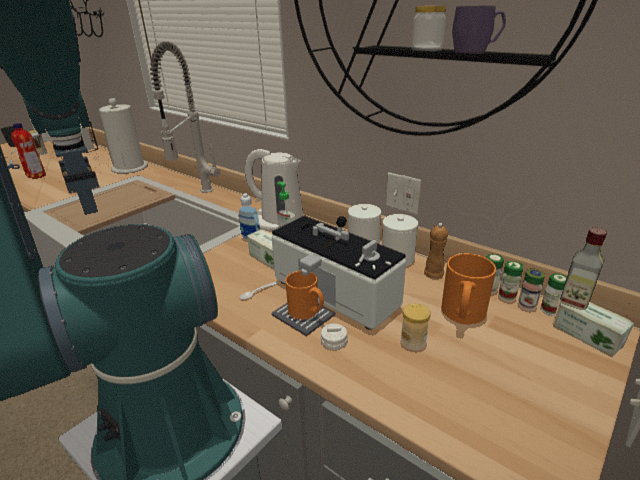

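View pics/side0.png

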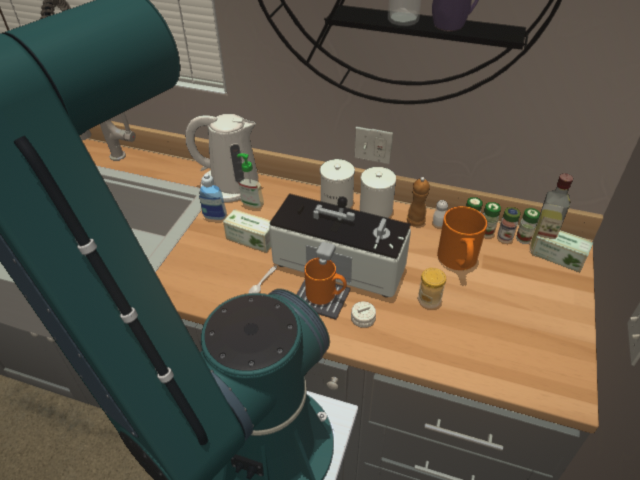

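The scene view shows the dispenser deck at about (335,250), with the lever near (341,225) and the flow handle near (370,255). In the side view the deck runs from (278,200) to (410,235), with the catch at (335,213) and the handle at (381,233). Next I'll fit the deck outline on the z=0.17 plane.

```bash
python3 - <<'E'
from h import *
import pickle
for n,roi in(("scene",(262,210,415,285)),("side",(262,190,420,270))):
    s=pickle.load(open(n+".pkl","rb")); g=s["img"].max(2); x0,y0,x1,y1=roi
    m=np.zeros_like(g); m[y0:y1,x0:x1]=(g[y0:y1,x0:x1]<50)*255
    m=cv2.morphologyEx(m,cv2.MORPH_OPEN,np.ones((3,3)))
    m=cv2.morphologyEx(m,cv2.MORPH_CLOSE,np.ones((9,9)))
    c=max(cv2.findContours(m,0,1)[0],key=cv2.contourArea)[:,0]
    P=np.array([plane(s,u,v,.17)[:2] for u,v in c],np.float32)
    r=cv2.minAreaRect(P); print(n,r); print(np.round(cv2.boxPoints(r),3))
    box=np.array([proj(s,[*p,.17]) for p in cv2.boxPoints(r)],int)
    im=s["img"][:,:,::-1].copy(); cv2.polylines(im,[box],True,(0,0,255),1)
    cv2.imwrite(f"pics/{n}_c.png",cv2.resize(im[y0-20:y1+20,x0-15:x1+15],None,fx=3.0,fy=3.0,interpolation=cv2.INTER_CUBIC))
a,b=cv2.imread("pics/scene_c.png"),cv2.imread("pics/side_c.png")
w=max(a.shape[1],b.shape[1]); a,b=[cv2.copyMakeBorder(i,0,0,0,w-i.shape[1],0) for i in(a,b)]
o=np.vstack([a,b]); cv2.imwrite("pics/crops.png",o if o.shape[0]<=600 else cv2.resize(o,None,fx=600/o.shape[0],fy=600/o.shape[0]))
E
```

```text
scene ((0.5438967943191528, 0.004362776875495911), (0.3515244722366333, 0.1357536017894745), 86.99444580078125)
[[ 0.467 -0.168]
 [ 0.602 -0.175]
 [ 0.621  0.176]
 [ 0.485  0.183]]
side ((0.5649803876876831, 0.006002530455589294), (0.34493905305862427, 0.16727548837661743), 86.76424407958984)
[[ 0.472 -0.161]
 [ 0.639 -0.171]
 [ 0.658  0.173]
 [ 0.491  0.183]]
```

View pics/crops.png

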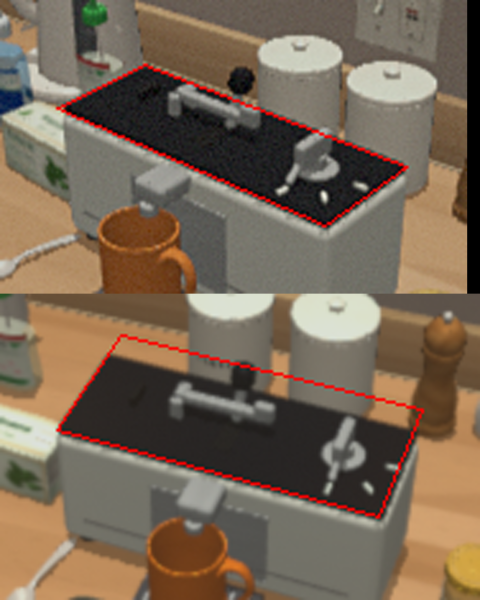

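```bash
cat >> h.py <<'E'
from scipy.spatial.transform import Rotation as Ro
O=np.array([.546,.0075]); YAW=-.054
def d2w(x,y,z): # dispenser xyz (z above deck) -> world
    c,s=np.cos(YAW),np.sin(YAW); return np.array([O[0]+c*x-s*y,O[1]+s*x+c*y,.17+z])
def w2d(p):
    c,s=np.cos(YAW),np.sin(YAW); e=np.asarray(p)[:2]-O; return np.array([c*e[0]+s*e[1],-s*e[0]+c*e[1],p[2]-.17])
def toolR(st=None):
    q=(st or state())["tool_rot"]; return Ro.from_quat([q[1],q[2],q[3],q[0]]).as_matrix()
def delta(p,jaw_ang=None,st=None):
    """tool-frame shift to put TCP at world p; jaw_ang = world angle wanted for tool y (mod pi)"""
    st=st or state(); R=toolR(st); d=R.T@(np.asarray(p)-st["position"])
    t=0
    if jaw_ang is not None:
        cur=np.arctan2(R[1,1],R[0,1]); t=-((jaw_ang-cur+np.pi/2)%np.pi-np.pi/2)
    return np.round(np.r_[d,t],4)
E
python3 - <<'E'
from h import *
print(delta([.45,.4,.36])); print(delta(d2w(0,-.06,.17),YAW+np.pi/2)); print(toolR())
import pickle
for n in("scene","side"):
    s=pickle.load(open(n+".pkl","rb"))
    print(n,[np.round(proj(s,d2w(*p))) for p in((0,-.12,.03),(0,-.12,0),(.031,0,.045),(0,.06,.02))])
print(np.round(d2w(0,-.12,0),3))
E
```

```text
[-0.2946 -0.1747 -0.1465  0.    ]
[-0.5301 -0.572  -0.1261 -0.2788]
[[-9.45139031e-01  3.26668191e-01 -3.23018072e-04]
 [ 3.26668350e-01  9.45138626e-01 -8.75620859e-04]
 [ 1.92593743e-05 -9.33103231e-04 -9.99999564e-01]]
scene [array([372., 247.]), array([371., 258.]), array([342., 223.]), array([317., 229.])]
side [array([383., 227.]), array([383., 235.]), array([343., 204.]), array([318., 213.])]
[ 0.54  -0.112  0.17 ]
```

Emit:
servo_tool(
  deltas=[
    [-0.02,-0.01,-0.05,0],
    [-0.05,-0.03,-0.09,0],
    [-0.09,-0.06,-0.12,0],
    [-0.13,-0.09,-0.14,-0.05],
    [-0.17,-0.12,-0.145,-0.1],
    [-0.21,-0.15,-0.145,-0.15],
    [-0.25,-0.18,-0.145,-0.2],
    [-0.29,-0.21,-0.145,-0.25],
    [-0.32,-0.25,-0.145,-0.28],
    [-0.35,-0.29,-0.145,-0.28],
  ],
  jaw=0.0,
)

```text
t: 1.1
position: [0.4593, 0.2882, 0.3584]
tool_rot: [-0.0, 0.026, 1.0, -0.001]
force: [0.8, 0.1, 0.6]
finger_gap: 0.502
```

```bash
python3 -c "
from h import *
print(state()['position'],delta(d2w(0,-.06,.17),YAW+np.pi/2))"
```

```text
[0.45927238 0.28824203 0.35838822] [-0.101  -0.3359  0.0187  0.0024]
```

Emit:
servo_tool(
  deltas=[
    [-0.01,-0.04,0,0],
    [-0.02,-0.08,0,0],
    [-0.03,-0.12,0,0],
    [-0.045,-0.16,0.005,0],
    [-0.06,-0.2,0.01,0],
    [-0.075,-0.25,0.015,0],
    [-0.09,-0.3,0.018,0],
    [-0.1,-0.335,0.019,0],
    [-0.101,-0.336,0.019,0.002],
    [-0.101,-0.336,0.019,0.002],
  ],
)

```text
t: 2.1
position: [0.5426, -0.0532, 0.3393]
tool_rot: [-0.001, 0.028, 1.0, -0.0]
force: [0.6, 0.3, -0.2]
finger_gap: 0.501
```

```bash
cat >> h.py <<'E'
def wcast(s,st,u,v,z):
    T=s["tool_from_camera"]; x=np.array([u-s["cx"],v-s["cy"]]); r=np.hypot(*x); th=r/s["fx"]
    d=np.r_[np.sin(th)*x/max(r,1e-9),np.cos(th)]; R=toolR(st)
    o=st["position"]+R@T[:3,3]; d=R@T[:3,:3]@d
    return o+d*(z-o[2])/d[2]
def wproj(s,st,X):
    T=np.linalg.inv(s["tool_from_camera"]); c=T[:3,:3]@(toolR(st).T@(np.asarray(X)-st["position"]))+T[:3,3]
    r=np.hypot(c[0],c[1]); return c[:2]/r*np.arctan2(r,c[2])*s["fx"]+[s["cx"],s["cy"]]
def wlook(f):
    import pickle
    st=state(); s=save("wrist",f); pickle.dump((st,s),open("wrist.pkl","wb")); return st,s
E
python3 - <<'E'
from h import *
st,s=wlook("pics/w1.png"); print(st["position"],s["fx"],s["cx"],s["cy"]); print(np.round(s["tool_from_camera"],3))
for p in((0,-.12,.038),(.031,0,.059),(.0,.06,.02),(-.07,-.185,0),(.07,-.185,0),(-.07,.175,0)): print(p,np.round(wproj(s,st,d2w(*p))))
E
```

```text
[ 0.54263568 -0.05315953  0.33931594] 371.64829954431775 320.01589171914594 241.2850016593757
[[ 0.    -0.967 -0.255  0.072]
 [ 1.     0.     0.    -0.   ]
 [-0.    -0.255  0.967 -0.171]
 [ 0.     0.     0.     1.   ]]
(0, -0.12, 0.038) [250. 233.]
(0.031, 0, 0.059) [395. 276.]
(0.0, 0.06, 0.02) [451. 229.]
(-0.07, -0.185, 0) [189. 152.]
(0.07, -0.185, 0) [199. 291.]
(-0.07, 0.175, 0) [547. 160.]
```

View pics/w1.png

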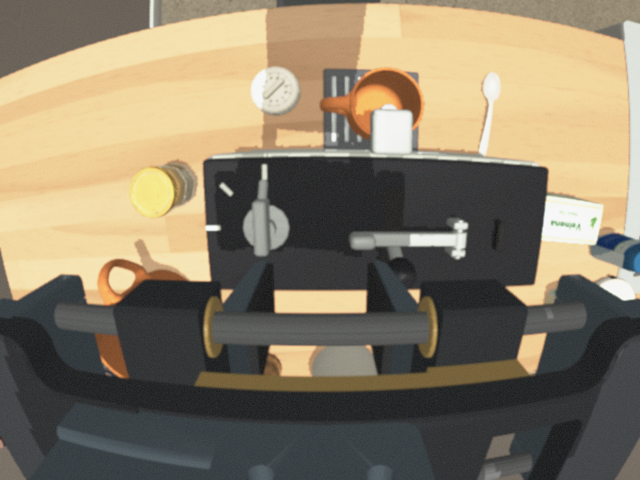

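The wrist view shows the handle disc at (266,228), its pointer tip at (264,168), and its bar running from (262,200) to (262,252). The catch tab is at (362,240), the hinge at (459,237) and the knob at (401,270).

```bash
python3 - <<'E'
from h import *
import pickle
st,s=pickle.load(open("wrist.pkl","rb"))
for n,u,v,z in(("disc",267,228,.012),("barF",262,200,.038),("barB",261,252,.038),("ptr",264,167,.002),("tab",362,240,.036),("hinge",459,237,.024),("knob",401,270,.059),("FR",206,158,0),("FL",547,167,0),("BR",211,289,0),("mk",226,188,0),("mk0",212,228,0)):
    w=wcast(s,st,u,v,.17+z); print(n,np.round(w,4),np.round(w2d(w)*1e3))
im=s["img"]; 
a=cv2.resize(im[150:290,195:355],None,fx=5,fy=5,interpolation=cv2.INTER_CUBIC)[:600]
b=cv2.resize(im[200:290,340:480],None,fx=4,fy=4,interpolation=cv2.INTER_CUBIC)
cv2.imwrite("pics/w1c.png",np.hstack([cv2.resize(im[150:270,205:305],None,fx=4,fy=4),cv2.resize(im[190:290,340:480],None,fx=2.8,fy=2.8*1.7143)])[:,:,::-1]) 
E
```

```text
disc [ 0.5415 -0.1018  0.182 ] [   1. -109.   12.]
barF [ 0.5119 -0.0999  0.208 ] [ -28. -109.   38.]
barB [ 0.5566 -0.1048  0.208 ] [  17. -112.   38.]
ptr [ 0.4864 -0.1016  0.172 ] [ -54. -112.    2.]
tab [ 0.5513 -0.0181  0.206 ] [  7. -25.  36.]
hinge [0.5566 0.0741 0.194 ] [ 7. 67. 24.]
knob [0.5722 0.011  0.229 ] [26.  5. 59.]
FR [ 0.4732 -0.1568  0.17  ] [ -64. -168.    0.]
FL [0.4931 0.1859 0.17  ] [-62. 175.   0.]
BR [ 0.6038 -0.1679  0.17  ] [  67. -172.    0.]
mk [ 0.5033 -0.1397  0.17  ] [ -35. -149.    0.]
mk0 [ 0.5408 -0.1579  0.17  ] [   4. -165.    0.]
```

View pics/w1c.png

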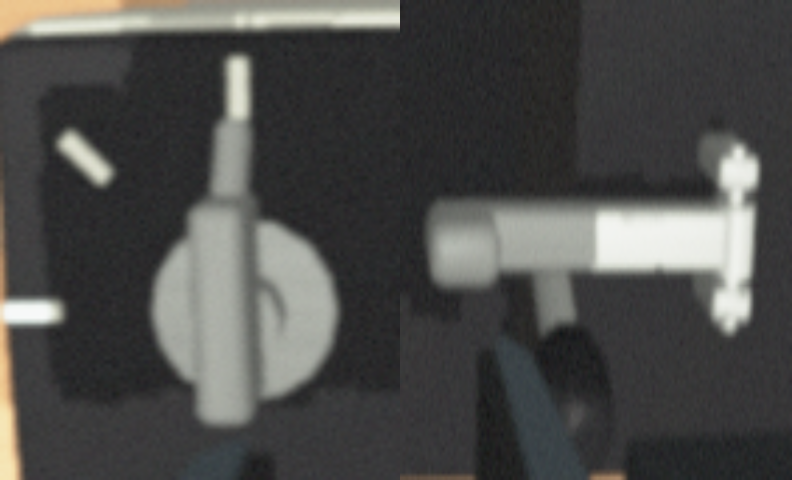

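```bash
python3 -c "
from h import *
print(state()['position'],delta([.5405,-.1035,.187],YAW+np.pi/2))"
```

```text
[ 0.54252586 -0.05226379  0.33942588] [-0.0009 -0.0511  0.1525 -0.0002]
```

Emit:
servo_tool(
  deltas=[
    [0,-0.03,0,0],
    [-0.001,-0.051,0.01,0],
    [-0.001,-0.051,0.04,0],
    [-0.001,-0.051,0.07,0],
    [-0.001,-0.051,0.09,0],
    [-0.001,-0.051,0.1,0],
    [-0.001,-0.051,0.1,0],
    [-0.001,-0.051,0.1,0],
    [-0.001,-0.051,0.1,0],
    [-0.001,-0.051,0.1,0],
  ],
)

```text
t: 3.15
position: [0.5412, -0.1033, 0.2405]
tool_rot: [0.0, 0.027, 1.0, -0.001]
force: [0.4, 0.3, 0.6]
finger_gap: 0.501
```

```bash
python3 - <<'E'
from h import *
st,s=wlook("pics/w2.png"); print(st["position"],delta([.5405,-.1035,.187],YAW+np.pi/2))
x,y=[int(i) for i in wproj(s,st,[.54,-.1035,.19])]; print(x,y)
print(wproj(s,st,st["position"]))
x0,y0=x-80,max(0,y-110)
cv2.imwrite("pics/w2c.png",cv2.resize(s["img"][y0:y0+150,x0:x0+200],None,fx=4,fy=4)[:,:,::-1]); print(x0,y0)
E
```

```text
[ 0.54115852 -0.10333075  0.2404821 ] [ 0.0005 -0.0001  0.0533 -0.0002]
320 260
[320.43487904 293.84267236]
240 150
```

View pics/w2c.png

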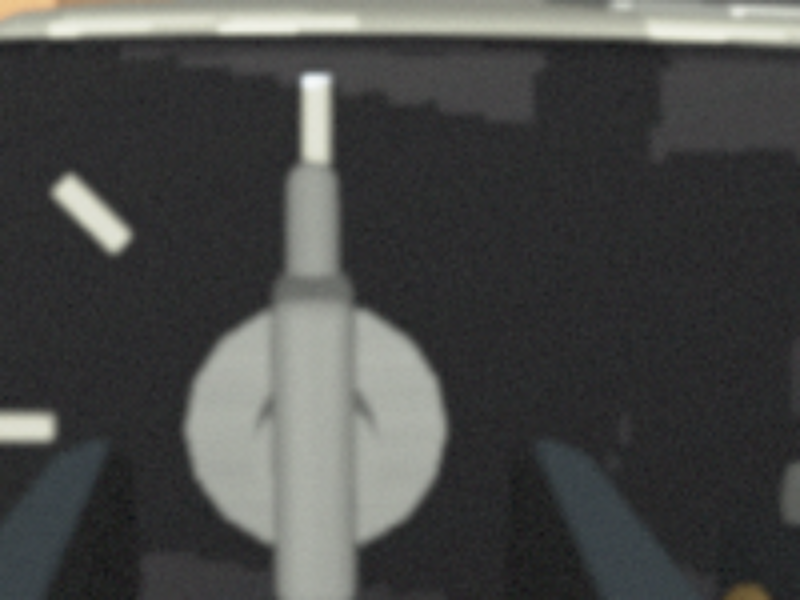

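The pointer sits on the closed mark (q≈0) and the jaws are square to the bar, so I'll descend and grip.

Emit:
servo_tool(
  deltas=[
    [0,0,0.02,0],
    [0.001,0,0.04,0],
    [0.001,0,0.05,0],
    [0.001,0,0.053,0],
    [0.001,0,0.053,0],
    [0.001,0,0.053,0],
    [0.001,0,0.053,0],
    [0.001,0,0.053,0],
    [0.001,0,0.053,0],
    [0.001,0,0.053,0],
  ],
)

```text
t: 4.2
position: [0.5401, -0.1034, 0.1875]
tool_rot: [0.0, 0.027, 1.0, -0.001]
force: [0.6, -0.3, 0.6]
finger_gap: 0.502
```

Emit:
servo_tool(
  deltas=[
    [0,0,0,0],
    [0,0,0,0],
    [0,0,0,0],
    [0,0,0,0],
    [0,0,0,0],
    [0,0,0,0],
    [0,0,0,0],
    [0,0,0,0],
    [0,0,0,0],
    [0,0,0,0],
  ],
  jaw=-1,
  newtons=25,
)

```text
t: 5.2
position: [0.54, -0.1042, 0.1874]
tool_rot: [0.0, 0.027, 1.0, -0.001]
force: [-1.7, -9.9, -0.0]
finger_gap: 0.126
```

Emit:
servo_tool(
  deltas=[
    [0,0,0,-0.1],
    [0,0,0,-0.2],
    [0,0,0,-0.3],
    [0,0,0,-0.4],
    [0,0,0,-0.5],
    [0,0,0,-0.6],
    [0,0,0,-0.7],
    [0,0,0,-0.785],
    [0,0,0,-0.785],
    [0,0,0,-0.785],
  ],
)

```text
t: 6.2
position: [0.5408, -0.1065, 0.1876]
tool_rot: [-0.0, -0.358, 0.934, -0.004]
force: [5.2, -23.8, -9.2]
finger_gap: 0.125
```

```bash
python3 -c "
from h import *
st=state();R=toolR(st);print(st['position'],st['force'],st['moment'],st['finger_gap'],np.arctan2(R[1,1],R[0,1])-np.pi/2-YAW,st['joint_pos'])"
```

```text
[ 0.5407962  -0.10648669  0.1875547 ] [  5.2002939  -23.761785    -9.22613496] [-4.10552771 -0.82737202 -0.05756438] 0.125192207523248 0.786144909457245 [-0.23377227  0.18017296  2.05218985 -0.00763953  0.90556378 -2.53199988]
```

Emit:
servo_tool(
  deltas=[
    [0,0,0,0],
    [0,0,0,0],
    [0,0,0,0],
    [0,0,0,0],
    [0,0,-0.02,0],
    [0,0,-0.04,0],
    [0,0,-0.07,0],
    [0,0,-0.07,0],
    [0,0,-0.07,0],
    [0,0,-0.07,0],
  ],
  jaw=0,
)

```text
t: 7.2
position: [0.5401, -0.1058, 0.2566]
tool_rot: [-0.001, -0.358, 0.934, -0.003]
force: [-0.6, 0.4, -0.1]
finger_gap: 0.502
```

```bash
python3 - <<'E'
from h import *
st,s=wlook("pics/w3.png"); print(st["position"])
x0,y0=220,130
cv2.imwrite("pics/w3c.png",cv2.resize(s["img"][y0:y0+150,x0:x0+200],None,fx=4,fy=4)[:,:,::-1]); print(x0,y0)
E
```

```text
[ 0.54010563 -0.10580623  0.25658665]
220 130
```

View pics/w3c.png

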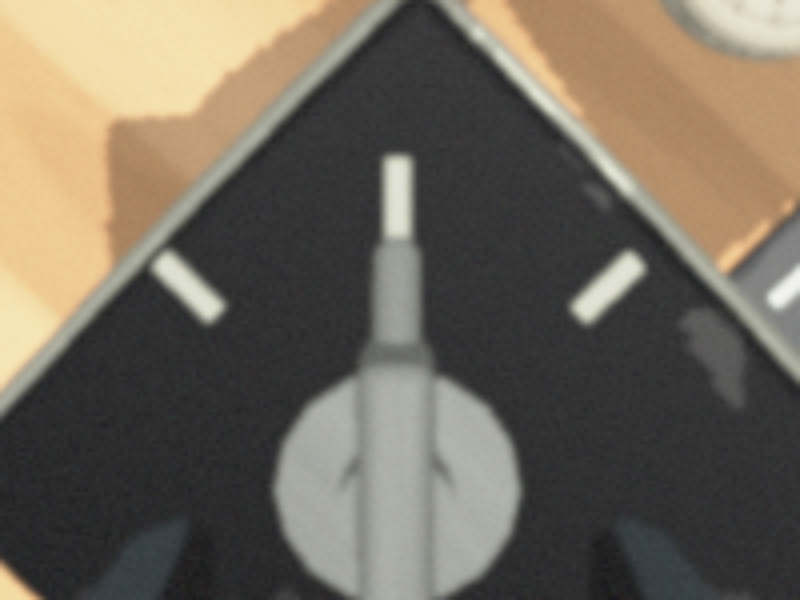

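The pointer is exactly on the middle mark. I'll refine the origin from the handle axis and check how much room the canisters leave behind the deck.

```bash
sed -i 's/^O=.*YAW/O=np.array([.5465,.0142]); YAW/' h.py; python3 - <<'E'
from h import *
import pickle
st,s=pickle.load(open("wrist.pkl","rb"))
print("axis",w2d(wcast(s,st,319.25,251.75,.182)))
a,b=[pickle.load(open(n+".pkl","rb")) for n in("scene","side")]
for pa,pb in(((400,223),(378,179)),((365,211),(337,170))):
    (o1,d1),(o2,d2)=ray(a,*pa),ray(b,*pb)
    k=np.linalg.lstsq(np.c_[d1,-d2],o2-o1,rcond=None)[0]; p=(o1+d1*k[0]+o2+d2*k[1])/2; print("can",p,w2d(p))
st1=st
print("tab world",d2w(.0065,-.032,.026))
print(delta(d2w(.0065,-.039,.09),YAW))
E
```

```text
axis [ 0.00037114 -0.12076784  0.012     ]
can [ 0.81772595 -0.0335057   0.12792323] [ 0.27340545 -0.03299707 -0.04207677]
can [0.82215848 0.09672948 0.12920585] [ 0.27080224  0.09728751 -0.04079415]
tab world [ 0.55126336 -0.01810418  0.196     ]
[-0.062   0.0528 -0.0041 -0.7846]
```

Emit:
servo_tool(
  deltas=[
    [-0.005,0.005,-0.01,0.14],
    [-0.01,0.01,-0.01,0.28],
    [-0.02,0.015,-0.01,0.42],
    [-0.03,0.02,-0.01,0.56],
    [-0.035,0.03,-0.01,0.7],
    [-0.04,0.035,-0.01,0.84],
    [-0.045,0.04,-0.01,0.98],
    [-0.05,0.045,-0.01,1.12],
    [-0.055,0.05,-0.01,1.26],
    [-0.062,0.053,-0.01,1.4],
  ],
  jaw=-0.3,
)

```text
t: 8.25
position: [0.5501, -0.0245, 0.2649]
tool_rot: [0.0, 0.33, 0.944, -0.003]
force: [0.2, -0.2, -0.2]
finger_gap: 0.348
```

```bash
python3 -c "
from h import *
print(state()['joint_pos'][5],delta(d2w(.0065,-.039,.09),YAW))"
```

```text
-0.977648989668793 [-9.000e-04  0.000e+00  4.900e-03  9.513e-01]
```

Emit:
servo_tool(
  deltas=[
    [0,0,0,0.14],
    [0,0,0,0.28],
    [0,0,0,0.42],
    [0,0,0,0.56],
    [0,0,0,0.7],
    [0,0,0,0.84],
    [-0.001,0,0.005,0.951],
    [-0.001,0,0.005,0.951],
    [-0.001,0,0.005,0.951],
    [-0.001,0,0.005,0.951],
  ],
)

```text
t: 9.25
position: [0.5508, -0.0252, 0.2597]
tool_rot: [0.002, 0.725, 0.689, -0.003]
force: [0.2, -0.1, 0.1]
finger_gap: 0.348
```

```bash
python3 - <<'E'
from h import *
st,s=wlook("pics/w4.png"); print(st["position"],delta(d2w(.0065,-.039,.021),YAW))
print("tab",wproj(s,st,d2w(.0065,-.032,.036)),"knob",wproj(s,st,d2w(.031,0,.059)))
x0,y0=220,130
cv2.imwrite("pics/w4c.png",cv2.resize(s["img"][y0:y0+200,x0:x0+200],None,fx=3,fy=3)[:,:,::-1])
E
```

```text
[ 0.55082907 -0.02517447  0.25972463] [0.0005 0.0001 0.0688 0.0023]
tab [321.16182187 248.60534199] knob [365.81504859 204.67445808]
```

View pics/w4c.png

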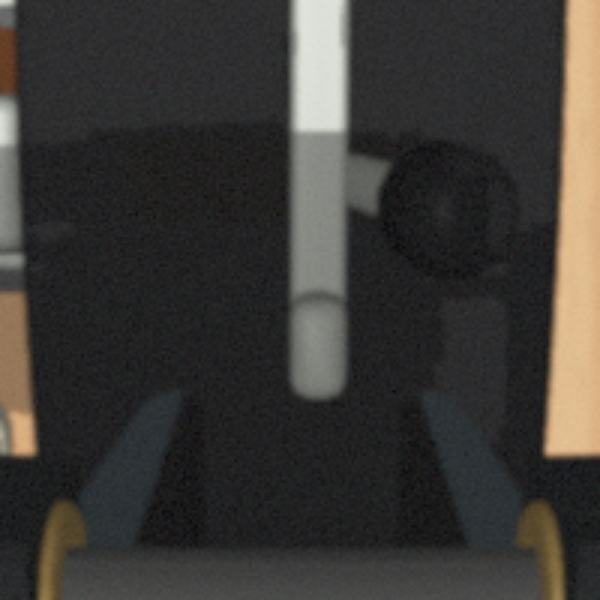

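The tab is at (326,246), about 3 mm towards +tool y from where I predicted, and the knob is clear of it. I'll correct, descend and pinch gently.

Emit:
servo_tool(
  deltas=[
    [0.001,0.003,0.01,0.002],
    [0.001,0.003,0.03,0.002],
    [0.001,0.003,0.05,0.002],
    [0.001,0.003,0.06,0.002],
    [0.001,0.003,0.066,0.002],
    [0.001,0.003,0.069,0.002],
    [0.001,0.003,0.069,0.002],
    [0.001,0.003,0.069,0.002],
    [0.001,0.003,0.069,0.002],
    [0.001,0.003,0.069,0.002],
  ],
)

```text
t: 10.3
position: [0.5541, -0.0248, 0.1913]
tool_rot: [0.002, 0.726, 0.688, -0.002]
force: [-0.0, -0.1, 0.2]
finger_gap: 0.351
```

Emit:
servo_tool(
  deltas=[
    [0,0,0,0],
    [0,0,0,0],
    [0,0,0,0],
    [0,0,0,0],
    [0,0,0,0],
    [0,0,0,0],
    [0,0,0,0],
    [0,0,0,0],
    [0,0,0,0],
    [0,0,0,0],
  ],
  jaw=-1,
  newtons=5,
)

```text
t: 11.3
position: [0.5542, -0.0248, 0.1913]
tool_rot: [0.002, 0.726, 0.688, -0.002]
force: [2.2, -0.3, -0.2]
finger_gap: 0.126
```

```bash
python3 - <<'E'
from h import *
st=state(); print(w2d(st["position"]),st["force"],toolR(st)[:,0])
# patch centre rel hinge (60,20): (-92,+8)
r0=np.array([-92,8])
for i,th in enumerate(np.r_[np.arange(.1,1.05,.1),np.arange(1.12,2.3,.12)]):
    c,s=np.cos(th),np.sin(th)
    # +theta carries right end up and over to left: clockwise seen with y to left -> (y,z) rotation
    y=r0[0]*c+r0[1]*s; z=-r0[0]*s+r0[1]*c
    print(i,round(th,2),"dx %.3f dz %.3f"%((y-r0[0])/1e3,-(z-r0[1])/1e3))
E
```

```text
[ 0.00978403 -0.03850968  0.02132313] [ 2.17365533 -0.34553111 -0.19918673] [ 0.05363143  0.99854169 -0.00617808]
0 0.1 dx 0.001 dz -0.009
1 0.2 dx 0.003 dz -0.018
2 0.3 dx 0.006 dz -0.027
3 0.4 dx 0.010 dz -0.035
4 0.5 dx 0.015 dz -0.043
5 0.6 dx 0.021 dz -0.051
6 0.7 dx 0.027 dz -0.057
7 0.8 dx 0.034 dz -0.064
8 0.9 dx 0.041 dz -0.069
9 1.0 dx 0.049 dz -0.074
10 1.12 dx 0.059 dz -0.078
11 1.24 dx 0.070 dz -0.082
12 1.36 dx 0.081 dz -0.084
13 1.48 dx 0.092 dz -0.084
14 1.6 dx 0.103 dz -0.084
15 1.72 dx 0.114 dz -0.082
16 1.84 dx 0.124 dz -0.079
17 1.96 dx 0.134 dz -0.074
18 2.08 dx 0.144 dz -0.068
19 2.2 dx 0.153 dz -0.062
```

Emit:
servo_tool(
  deltas=[
    [0.001,0,-0.009,0],
    [0.003,0,-0.018,0],
    [0.006,0,-0.027,0],
    [0.01,0,-0.035,0],
    [0.015,0,-0.043,0],
    [0.021,0,-0.051,0],
    [0.027,0,-0.057,0],
    [0.034,0,-0.064,0],
    [0.041,0,-0.069,0],
    [0.049,0,-0.074,0],
  ],
)

```text
t: 12.3
position: [0.5569, 0.0253, 0.2655]
tool_rot: [0.002, 0.726, 0.688, -0.002]
force: [4.2, -1.3, -1.1]
finger_gap: 0.135
```

Emit:
servo_tool(
  deltas=[
    [0.01,0,-0.004,0],
    [0.021,0,-0.008,0],
    [0.032,0,-0.01,0],
    [0.043,0,-0.01,0],
    [0.054,0,-0.01,0],
    [0.065,0,-0.008,0],
    [0.075,0,-0.005,0],
    [0.085,0,0,0],
    [0.095,0,0.006,0],
    [0.104,0,0.012,0],
  ],
)

```text
t: 13.3
position: [0.5626, 0.1299, 0.2522]
tool_rot: [0.002, 0.726, 0.688, -0.002]
force: [5.1, -0.1, 1.1]
finger_gap: 0.132
```

```bash
python3 - <<'E'
from h import *
st,s=wlook("pics/w5.png"); print(w2d(st["position"]),st["force"],st["finger_gap"])
t=save("scene","pics/s5.png")
x,y=[int(i) for i in proj(t,d2w(0,0,.04))]
a=cv2.resize(t["img"][y-70:y+60,x-90:x+70],None,fx=3.5,fy=3.5)[:,:,::-1]
cv2.imwrite("pics/s5c.png",a)
E
```

```text
[0.00982144 0.11644687 0.08221364] [ 5.1442672  -0.10998478  1.05534368] 0.1318272268857071
```

View pics/s5c.png

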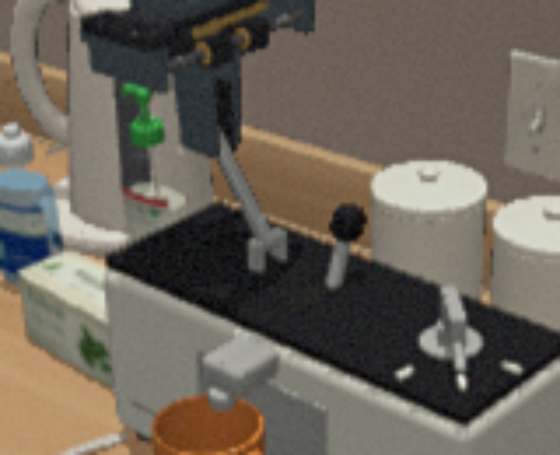

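The catch is past vertical, leaning left in the grip; I'll follow it down and release.

```bash
python3 -c "
import numpy as np
f=lambda t:np.array([-92*np.cos(t)+8*np.sin(t),92*np.sin(t)+8*np.cos(t)])
for t in np.arange(2.27,2.75,.07): print(round(t,2),np.round((f(t)-f(2.2))*[1,-1]))"
```

```text
2.27 [5. 4.]
2.34 [9. 9.]
2.41 [13. 14.]
2.48 [17. 19.]
2.55 [20. 25.]
2.62 [23. 31.]
2.69 [26. 37.]
```

Emit:
servo_tool(
  deltas=[
    [0.005,0,0.004,0],
    [0.009,0,0.009,0],
    [0.013,0,0.014,0],
    [0.017,0,0.019,0],
    [0.02,0,0.025,0],
    [0.023,0,0.031,0],
    [0.026,0,0.037,0],
    [0.026,0,0.037,0],
    [0.026,0,0.037,0],
    [0.026,0,0.037,0],
  ],
)

```text
t: 14.4
position: [0.564, 0.1563, 0.2139]
tool_rot: [0.002, 0.726, 0.688, -0.002]
force: [5.8, 1.4, -0.8]
finger_gap: 0.13
```

Emit:
servo_tool(
  deltas=[
    [0,0,0,0],
    [0,0,0,0],
    [0,0,0,0],
    [0,0,0,0],
    [0,0,-0.02,0],
    [-0.01,0,-0.05,0],
    [-0.03,0,-0.08,0],
    [-0.06,0,-0.09,0],
    [-0.09,0.005,-0.09,0],
    [-0.12,0.01,-0.09,0],
  ],
  jaw=-0.4,
)

```text
t: 15.4
position: [0.5676, 0.0355, 0.3052]
tool_rot: [0.002, 0.725, 0.688, -0.002]
force: [-0.0, -0.7, 0.2]
finger_gap: 0.302
```

```bash
python3 - <<'E'
from h import *
print(w2d(state()["position"]),state()["joint_pos"][5],delta(d2w(.028,.001,.1),YAW+np.pi/2))
E
```

```text
[0.01992743 0.02237542 0.13522094] 0.07943729721890816 [-0.0212  0.008   0.0354 -1.5693]
```

Emit:
servo_tool(
  deltas=[
    [0,0,0,-0.14],
    [-0.005,0.002,0,-0.28],
    [-0.01,0.004,0,-0.42],
    [-0.015,0.006,0,-0.56],
    [-0.021,0.008,0,-0.7],
    [-0.021,0.008,0,-0.84],
    [-0.021,0.008,0,-0.98],
    [-0.021,0.008,0,-1.12],
    [-0.021,0.008,0,-1.26],
    [-0.021,0.008,0,-1.4],
  ],
  jaw=0.1,
)

```text
t: 16.4
position: [0.5743, 0.014, 0.3052]
tool_rot: [0.0, 0.109, 0.994, -0.003]
force: [0.1, -1.1, -0.1]
finger_gap: 0.55
```

Emit:
servo_tool(
  deltas=[
    [0,0,0,-0.12],
    [0,0,0,-0.17],
    [0,0,0,-0.17],
    [0,0,0,-0.17],
    [0,0,0,-0.17],
    [0,0,0,-0.17],
    [0,0,0,-0.17],
    [0,0,0,-0.17],
    [0,0,0,-0.17],
    [0,0,0,-0.17],
  ],
)

```text
t: 17.4
position: [0.5743, 0.014, 0.3052]
tool_rot: [0.0, 0.024, 1.0, -0.003]
force: [0.2, -0.1, 0.8]
finger_gap: 0.546
```

```bash
python3 - <<'E'
from h import *
st,s=wlook("pics/w6.png"); print(w2d(st["position"]),delta(d2w(.031,.0,.03),YAW+np.pi/2))
print("knob",wproj(s,st,d2w(.031,0,.059)),"tcp",wproj(s,st,st["position"]))
cv2.imwrite("pics/w6c.png",cv2.resize(s["img"][120:360,160:520],None,fx=2,fy=2)[:,:,::-1])
E
```

```text
[0.02771899 0.00134614 0.13519552] [-0.0032 -0.0008  0.1052  0.0063]
knob [318.942089   255.56076677] tcp [320.43336435 293.84556254]
```

View pics/w6c.png

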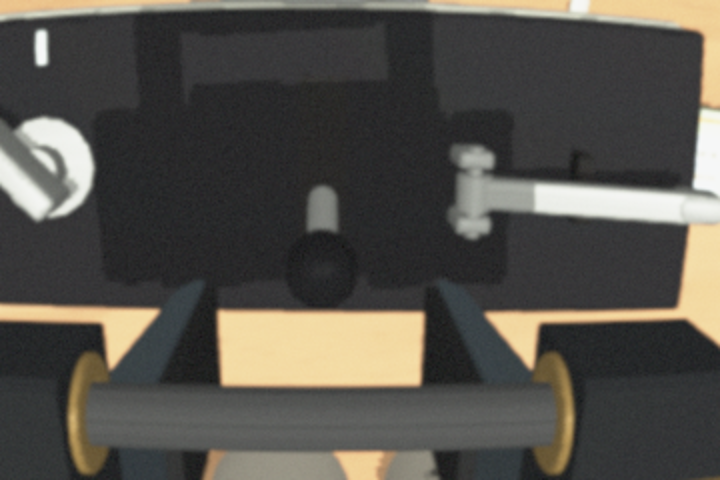

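The catch lies open to the left, with its hinge at crop (472,190) and its end past (715,208). The knob is centred between the jaws.

Emit:
servo_tool(
  deltas=[
    [-0.003,-0.001,0.02,0.006],
    [-0.003,-0.001,0.05,0.006],
    [-0.003,-0.001,0.075,0.006],
    [-0.003,-0.001,0.095,0.006],
    [-0.003,-0.001,0.103,0.006],
    [-0.003,-0.001,0.107,0.006],
    [-0.003,-0.001,0.107,0.006],
    [-0.003,-0.001,0.107,0.006],
    [-0.003,-0.001,0.107,0.006],
    [-0.003,-0.001,0.107,0.006],
  ],
)

```text
t: 18.45
position: [0.5776, 0.0123, 0.1989]
tool_rot: [0.001, 0.027, 1.0, -0.003]
force: [0.5, 0.1, 0.3]
finger_gap: 0.55
```

Emit:
servo_tool(
  deltas=[
    [0,0,0,0],
    [0,0,0,0],
    [0,0,0,0],
    [0,0,0,0],
    [0,0,0,0],
    [0,0,0,0],
    [0,0,0,0],
    [0,0,0,0],
    [0,0,0,0],
    [0,0,0,0],
  ],
  jaw=-1,
  newtons=20,
)

```text
t: 19.45
position: [0.5777, 0.0132, 0.199]
tool_rot: [0.001, 0.027, 1.0, -0.002]
force: [0.9, 9.6, 0.5]
finger_gap: 0.273
```

Emit:
servo_tool(
  deltas=[
    [0.007,0,-0.002,0],
    [0.014,0,-0.0035,0],
    [0.021,0,-0.005,0],
    [0.028,0,-0.0055,0],
    [0.035,0,-0.0055,0],
    [0.042,0,-0.005,0],
    [0.049,0,-0.0035,0],
    [0.056,0,-0.002,0],
    [0.061,0,0,0],
    [0.061,0,0,0],
  ],
)

```text
t: 20.45
position: [0.5173, 0.0168, 0.2]
tool_rot: [0.002, 0.027, 1.0, -0.002]
force: [2.9, 4.2, 7.7]
finger_gap: 0.276
```

```bash
python3 -c "
from h import *
st=state();print(w2d(st['position']),st['force'],st['finger_gap'])"
```

```text
[-0.02934047  0.0009753   0.02996972] [2.93185577 4.17366588 7.66532549] 0.27630140753248705
```

Emit:
servo_tool(
  deltas=[
    [0.002,0,0,0],
    [0.004,0,0,0],
    [0.006,0,0,0],
    [0.006,0,0,0],
    [0.006,0,0,0],
    [0.006,0,0,0],
    [0.006,0,0,0],
    [0.006,0,0,0],
    [0.006,0,0,0],
    [0.006,0,0,0],
  ],
  newtons=30,
)

```text
t: 21.45
position: [0.5126, 0.0171, 0.1993]
tool_rot: [0.004, 0.027, 1.0, -0.002]
force: [22.5, 2.4, -26.1]
finger_gap: 0.27
```

```bash
python3 - <<'E'
from h import *
st=state(); print(w2d(st["position"]),st["force"],st["finger_gap"])
t=save("scene","pics/s7.png")
x,y=[int(i) for i in proj(t,d2w(0,0,.04))]
cv2.imwrite("pics/s7c.png",cv2.resize(t["img"][y-60:y+90,x-90:x+80],None,fx=4,fy=4)[:,:,::-1])
E
```

```text
[-0.03402247  0.00102992  0.02932578] [ 22.49020223   2.44053838 -26.09864009] 0.2695312462926107
```

View pics/s7c.png

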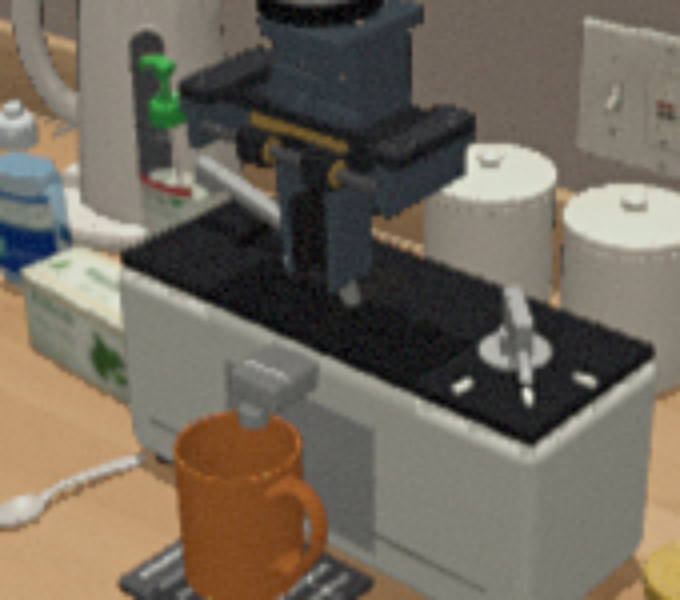

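The lever is at the front stop, with the force risen sharply. I'll ease the preload and check the catch tip against its prediction at 2.9 rad.

Emit:
servo_tool(
  deltas=[
    [0.0007,0,0,0],
    [0.0007,0,0,0],
    [0.0007,0,0,0],
    [0.0007,0,0,0],
    [0.0007,0,0,0],
    [0.0007,0,0,0],
    [0.0007,0,0,0],
    [0.0007,0,0,0],
    [0.0007,0,0,0],
    [0.0007,0,0,0],
  ],
)

```text
t: 22.5
position: [0.513, 0.0171, 0.1993]
tool_rot: [0.006, 0.027, 1.0, -0.002]
force: [15.7, 2.3, -15.0]
finger_gap: 0.272
```

```bash
python3 - <<'E'
from h import *
st=state(); print(w2d(st["position"]),st["force"],st["finger_gap"])
t=snapshot("scene")
x,y=[int(i) for i in proj(t,d2w(0,0,.04))]
for th in(2.5,2.7,2.9,3.0):
    p=proj(t,d2w(.0095,.06-.103*np.cos(th),.02+.103*np.sin(th))); print(th,(p-[x-90,y-60])*4)
E
```

```text
[-0.03365666  0.00107815  0.02928721] [ 15.70747054   2.2922411  -15.04443914] 0.2722174574953806
2.5 [210.32314245 119.50995125]
2.7 [200.84145371 139.17569514]
2.9 [195.47665166 162.07171616]
3.0 [194.36032441 174.44443286]
```

```bash
python3 -c "
from bench import *
print(job_done())"
```

```text
the job is handed in; nothing more can be done
None
```

I carried out the job in the order asked and handed it in at about 22.5 s, with the arm still holding the lever fully pulled. It reported no verdict.

- **Flow handle:** I pinched it and turned it by 0.786 rad. A close picture afterwards showed the pointer on the middle mark. The side force reached about 24 N during the turn because the axis was slightly off.
- **Catch:** I carried it over to the left to about 2.7 rad and let it drop. In the last picture its tip is at about (200,163), against (195,162) predicted for 2.9 rad, so it lies open.
- **Lever:** I pinched the knob with the fingers left and right and pulled it about 65 mm to the stop. The pull at the end was 15.7 N, against roughly 5 N from the spring alone, so it is pressed on the stop. I eased it from an earlier peak of 22 N to the front and 26 N vertically. The fingers were still closed on the knob (opening about 25 mm).
- **Other things:** the mug and teaspoon looked undisturbed in the last picture. I did not check the timer, jar and tea box separately, but no path came near them.

No check failed. My first estimate of the dispenser's position was about 7 mm off sideways, and I corrected it from the wrist camera before gripping anything.

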